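# Reset a seatpost in the cut-off jig with a seized clamp knob

## Task

The black seatpost was clamped in the blue cut-off jig short of its length stop, and the red clamp knob has seized. Break the knob loose with a short firm twist anticlockwise and back it off until the shoe is well clear, without shifting the post; then slide the post gently home against the rubber bumper of the length stop, and nip the knob up again, firmly but without crushing the carbon, so that the post stays clamped touching the stop. Leave everything else on the bench alone.

Things in the scene. Friction and masses are not known exactly. Their poses are not given: they have to be found in the camera images.
- jig: Seatpost cut-off jig, screwed down: steel base plate 100 x 420 x 12 mm. Origin on the bench below the knob's axis; y runs level along the post towards the length stop (the way to push), z up. In this frame, mm: blue clamp block x -33..33, y -28..28, with a saw plate to y 44, tops at z 96; V rest under the post at y -115..-95, narrower than the post; post's axis at x 0, z 62.
- knob_grip (a point): On the axis of the red clamp knob at mid-height of its grip, 123 mm above the bench. The knob is an upright round fluted cylinder 42 mm in diameter, 26 mm high, on a thin stem 14 mm high above the clamp block, free all round. Axes as the jig's (it does not turn with the knob; it rises 2 mm per rad of loosening).
- knob (a joint): Angle of the clamp knob, rad: 0 as found, growing anticlockwise from above (loosening), end stop 2.6. It takes about 0.6 N m to start (loose fingers slip round it), falling to 0.06 at about 0.75. The shoe's force on the post falls likewise: 48 N at 0, 37 at 0.2, 23 at 0.4, none at 0.75; well clear from 1.2. Turned back it bites again: firm below 0.3; 0.35 past 0 crushes the post (80 N).
- clamp_shoe: Black rubber clamp shoe 18 x 48 x 6 mm inside the clamp block, pressed down on the post by the screw. Origin at the centre of its underside. Axes as the jig's. It does not turn.
- post: Black carbon seatpost, 0.3 kg, lying level in two Vs: tube 27.2 mm in diameter. Origin on its axis, 250 mm from the foot; y points along it to the foot. Plain tube y -28..250 mm; aluminium saddle-clamp head y -52..-28 mm, 44 mm wide, 28 mm above the axis. Around the origin nothing stands beside the tube; base plate 50 mm below the axis. Unclamped, drag 2 to 4 N, up to 7 N if held off its line.
- post_foot (a point): Centre of the post's foot end, which must meet the stop's bumper. It starts 62 to 78 mm along the jig's y.
- stop: Blue upright bracket of the length stop, fixed: 50 x 16 x 78 mm. Origin at the centre of its foot, 146 mm along the jig's y. A locked steel rod in line with the post carries a black rubber bumper 18 mm in diameter. How far the rod is set is not measured: the bumper's face lies between 92 and 118 mm along the jig's y. It yields 0.8 N per mm over 6 mm and is then solid.
- offcut: Short black tube offcut, 27 mm in diameter and 30 mm high, standing on the base plate beside the rod of the stop. Origin at the centre of its underside. Leave it.
- hacksaw: Hacksaw with red frame lying beyond the jig, 390 mm long along its y. Origin near the middle of the blade. Leave it.
- grease_tub: Grease tub 76 mm in diameter, 70 mm high. Origin at the centre of its underside. Leave it.
- degreaser: Degreaser bottle 62 mm in diameter, 190 mm high. Origin at the centre of its underside. Leave it.
- driver: Screwdriver with green handle, 200 mm long, lying along its x. Leave it.
- spanner: Steel spanner 180 mm long, lying along its x. Leave it.
- chainring: Dark steel chainring 136 mm in diameter, 5 mm thick, lying flat. Origin at its centre. Leave it.
- tape_measure: Yellow tape measure 62 x 36 x 60 mm. Origin at the centre of its underside. Leave it.

How it is judged (in metres and radians):
On the way, in this order (a step that is already met when the one before it is completed fails the run):
1. the knob is backed off by 1 rad or more, the shoe is off the post and the post has not been shifted (under 4 mm) (value of joint knob above 1 rad and contact force between clamp_shoe and post below 1 N and distance of post_foot from where it was at the start of the episode below 0.004 m), for 0.2 s.
2. with the clamp still loose, the post bears on the length stop's bumper with more than 0.5 N (value of joint knob above 0.8 rad and contact force between post and stop above 0.5 N), for 0.2 s.
At the end, for the whole second after the job is handed in: The shoe presses on the post with more than 20 N, the post's foot still touches the stop's bumper (more than 0.1 N), the post lies in line with the jig within 0.03 rad, and post and knob are at rest and released (contact force between clamp_shoe and post above 20 N and contact force between post and stop above 0.1 N and velocity of joint knob between -0.05 and 0.05 rad/s and linear speed of post below 0.01 m/s and angle between the y axis of post and the y axis of jig, either way round below 0.03 rad).
It fails at once if the post is rammed against the stop with more than 25 N (contact force between post and stop above 25 N).
It fails at once if the clamp crushes the post: the shoe presses with more than 80 N (contact force between clamp_shoe and post above 80 N).
It fails at once if a bystander is moved by more than 25 mm (distance of any of offcut, hacksaw, grease_tub, degreaser, driver, spanner, chainring, tape_measure from where it was at the start of the episode above 0.025 m).
It also fails if it takes over 72 s, if anything falls off the work surface, if the arm or the gripper's body presses on something with over 40 N, if the wrist force passes 120 N, or if a joint passes its speed limit or range.

## Robot

A 6-joint arm with a two-finger parallel gripper is mounted at the origin on the work surface. World frame = base frame: x ahead of the robot, y to its left, z up, the work surface at z = 0. Lengths are in mm, angles in rad, forces in N, time in s.
With the tool pointing down it reaches from about 325 to 875 mm from the base axis. Payload 4.4 kg.
Tool frame: the origin (TCP) lies on the centre line of the jaws, within the pads' length; the fingertips stand ahead of it and the grasp point (between the pads) lies 6 mm ahead of it (ctrl.tcp_to_tips is the z of the fingertips in the tool frame, in mm); z points along the fingers, y is the line along which they close (so a half turn about z gives the same grasp; the last joint's range is limited). The gripper opens to 85 mm and grips with 20 to 120 N. Pads are 22 mm wide; open, the fingers measure 114 mm over their backs; the gripper's body (76 mm by 85 mm) begins 54 mm behind the grasp point. The pads swing forward as they close: fully open they stand 13 mm farther back than shut.
Start: joints at [-1.413, 0.207, 1.542, -0, 1.393, -0.15], TCP at [174.739, -547.808, 217.482] pointing down, gripper open.
Joint ranges: [-2.73, 2.73], [-0.86, 2.22], [0.23, 2.46], [-1.11, 4.25], [0.08, 2.63], [-2.82, 2.82]. Speed limits (rad/s): [2.79, 2.79, 3.14, 3.14, 3.14, 3.14].

## Interface

Orientations are given as a 3x3 rotation matrix whose columns are the frame's x, y, z axes.
In Python, from plant import ctrl, sensors, optics gives the robot as it stands. Calls block until the motion is done:
- ctrl.move_ptp(position, orientation): joint-space move of the TCP to a pose.
- ctrl.move_l(position, rot=None, vel=150, threshold=None): straight line of the TCP; rot=None keeps the orientation; vel is the mean speed in mm/s. With threshold (N) it stops when the force on the tool has changed by that much, and returns True; else False.
- ctrl.set_joints(angles): joint-space move.
- ctrl.gripper_to(opening, force=None): finger opening in mm; force is the grip in N (None keeps the last); returns when the fingers have stopped.
- ctrl.hold(seconds).
- ctrl.solve_ik(position, orientation): joint angles nearest the present ones, or None.
- sensors.read_state(): the state.
- optics.grab_frame(name): name is "scene" or "top" or "wrist"; returns (picture, depth): 480x640x3 uint8, red, green, blue; 480x640 float32, mm along the optical axis (not along the pixel's ray), 0 where there is no reading.
- optics.camera_params(name): a dict with "mtx" (3x3 intrinsics, pixels), "R" (3x3) and "t" (3): a world point X has camera coordinates R X + t; the wrist camera has in their place "T_tool_cam" (4x4, takes a point from camera to tool coordinates, whose origin is the TCP and whose axes are the flange's). Camera axes: x right, y down, z forward; pixel columns grow to the right and rows downward; lengths in mm; the calibration is good to about 2 mm. A picture is of the moment at which its call begins: read the wrist's pose just before it. camera_params takes no time and is no camera call.
A pose or a line that the arm cannot do raises ctrl.MotionError and nothing moves.
- ctrl.finish_job(): hands the job in; it is judged then, once.
The state is a dict: "t": time; "q": joint angles; "qvel": joint speeds; "tau": joint torques, N m; "eef_pos": TCP position; "eef_rot": TCP orientation; "force": force on the tool from outside, world axes, zero at the start; "wrist_torque": the same for the moment, N m; "grip_width": finger opening in mm; "grasp_force": force on a finger pad.
Only numpy, scipy, OpenCV 4.12 (cv2) and the standard library are available. Lean on these libraries where they do the work, as an engineer would, in place of code of your own. Each camera call takes 0.05 s, during which the arm holds its last target. There are 200 camera calls.

## Working session

There is one attempt and no reset: what is moved stays moved. The work goes in short steps, each a Python script; the robot and the scene stay as the last script left them, time stands still between calls to the robot, and variables do not carry over. Pictures are saved under pics/ and viewed, at most 10 in all, crops included, and the job is handed in when it is done.

```bash
mkdir -p pics; ls; python3 - <<'E'
from plant import ctrl,sensors,optics
import cv2,numpy as np
for n in ("top","scene"):
    p,d=optics.grab_frame(n); cv2.imwrite(f"pics/{n}0.png",p[:,:,::-1]); np.savez(f"{n}0.npz",p=p,d=d)
    c=optics.camera_params(n); print(n,c["mtx"].round(1).tolist(),c["R"].round(3).tolist(),c["t"].round(1).tolist())
c=optics.camera_params("wrist");print(c["mtx"].round(1).tolist(),c["T_tool_cam"].round(3).tolist())
s=sensors.read_state();print(s,ctrl.tcp_to_tips)
E
```

```text
pics
top [[494.4, 0.0, 322.7], [0.0, 494.4, 238.0], [0.0, 0.0, 1.0]] [[0.024, -1.0, 0.01], [-0.99, -0.025, -0.136], [0.136, -0.007, -0.991]] [-31.0, 526.1, 1211.4]
scene [[456.4, 0.0, 311.7], [0.0, 456.4, 243.0], [0.0, 0.0, 1.0]] [[-0.817, 0.576, 0.01], [0.396, 0.573, -0.717], [-0.419, -0.582, -0.697]] [448.1, -138.6, 1347.2]
[[372.0, 0.0, 313.7], [0.0, 372.0, 244.7], [0.0, 0.0, 1.0]] [[-0.001, -0.95, -0.312, 81.118], [1.0, -0.001, 0.0, -0.572], [-0.001, -0.312, 0.95, -157.157], [0.0, 0.0, 0.0, 1.0]]
{'t': 0.1, 'q': array([-1.41252315e+00,  2.07348663e-01,  1.54282793e+00,  1.81370246e-05,
        1.39351503e+00, -1.50521456e-01]), 'qvel': array([ 0.00016682, -0.00200564, -0.0036573 ,  0.00268144, -0.00083446,
        0.00040355]), 'tau': array([-5.02883468e-04, -3.84091115e+01, -2.92549521e+01, -2.06768823e-04,
        4.80455710e-03, -1.94781774e-05]), 'eef_pos': array([ 174.61662704, -547.08737035,  216.42605273]), 'eef_rot': array([[ 9.52701615e-01,  3.03907115e-01, -3.13194409e-04],
       [ 3.03907094e-01, -9.52699412e-01,  2.07554013e-03],
       [ 3.32391281e-04, -2.07255243e-03, -9.99997797e-01]]), 'force': array([-0.91750945,  0.31249137, -0.21313545]), 'wrist_torque': array([-0.01200422,  0.02583715,  0.03098907]), 'grasp_force': 0.0, 'grip_width': 85.19622501047267} 25.0
```

View pics/top0.png

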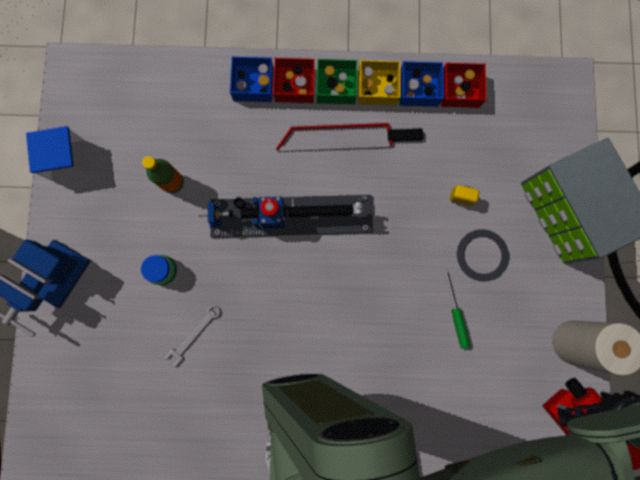

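View pics/scene0.png

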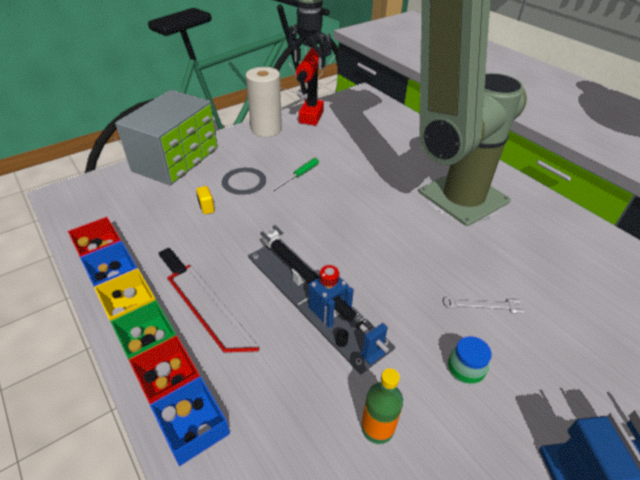

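The top view shows the jig at about (210..375, 195..235), with the red knob at (268,207), the stop at (213,212) and the post's head at (360,209). In the scene view the knob is at (329,272) and the stop at (375,340). Next I localise the knob and the jig's direction.

```bash
cat > h.py <<'E'
from plant import ctrl,sensors,optics
import cv2,numpy as np
def cam(n,s=None):
    c=optics.camera_params(n)
    if n!="wrist": return c["mtx"],c["R"],c["t"]
    T=c["T_tool_cam"]; Rw=s["eef_rot"]@T[:3,:3]; tw=s["eef_rot"]@T[:3,3]+s["eef_pos"]
    return c["mtx"],Rw.T,-Rw.T@tw
def ray(C,uv,z):
    K,R,t=C; uv=np.atleast_2d(uv); d=np.c_[uv,np.ones(len(uv))]@np.linalg.inv(K).T@R; o=-R.T@t
    return o+d*((z-o[2])/d[:,2])[:,None]
def proj(C,X):
    K,R,t=C; p=(np.atleast_2d(X)@R.T+t)@K.T; return p[:,:2]/p[:,2:]
def cloud(C,d):
    K,R,t=C; v,u=np.mgrid[:480,:640]; pc=np.stack([(u-K[0,2])/K[0,0]*d,(v-K[1,2])/K[1,1]*d,d],-1)
    return (pc-t)@R
def red(p):
    h=cv2.cvtColor(p,cv2.COLOR_RGB2HSV); return ((h[...,0]<8)|(h[...,0]>172))&(h[...,1]>150)&(h[...,2]>90)
def blue(p):
    h=cv2.cvtColor(p,cv2.COLOR_RGB2HSV); return (h[...,0]>100)&(h[...,0]<125)&(h[...,1]>110)
E
python3 - <<'E'
from h import *
for n,w in (("top",(250,290,190,225)),("scene",(310,345,255,290))):
    f=np.load(n+"0.npz");p,d=f["p"],f["d"];C=cam(n)
    m=np.zeros((480,640),bool);m[w[2]:w[3],w[0]:w[1]]=1;m&=red(p)
    P=cloud(C,d);q=P[m&(d>0)];print(n,m.sum(),np.percentile(q,[5,50,95],axis=0).round(1).tolist())
    top=q[q[:,2]>130];print(" top centre",((top.max(0)+top.min(0))/2).round(1),top.mean(0).round(1))
    if n=="top":
        x,y=q[:,0].mean(),q[:,1].mean()
        # plate: points height 4..25, around
        r=P[(d>0)&(np.abs(P[...,0]-x)<110)&(np.abs(P[...,1]-y)<300)]
        for lo,hi in ((7,20),(55,110)):
            a=r[(r[:,2]>lo)&(r[:,2]<hi)][:,:2].astype(np.float32);print(lo,len(a),cv2.minAreaRect(a),a.min(0),a.max(0))
        uv=np.argwhere(m)[:,::-1].mean(0);print(uv,ray(C,uv,134))
E
```

```text
top 168 [[567.9, 93.4, 133.5], [582.6, 109.6, 136.7], [599.8, 126.8, 140.1]]
 top centre [584.2 110.2 136. ] [583.5 110.1 136.8]
7 3780 ((582.1793823242188, 109.31843566894531), (215.59422302246094, 596.9412841796875), 0.411437451839447) [ 473.85547 -189.3471 ] [690.5332 407.8749]
55 2263 ((594.4574584960938, 141.7392578125), (520.1917114257812, 124.6108169555664), 81.11083221435547) [ 548.3606  -119.05025] [691.69775 397.56143]
[268.94047619 206.70833333] [[584.05570977 110.36715654 134.        ]]
scene 255 [[569.5, 95.5, 116.8], [590.8, 120.1, 133.2], [603.7, 130.6, 136.0]]
 top centre [585.1 111.  133.7] [586.3 113.9 133.9]
```

The knob is at about (584.5, 110.5) with its top at z≈136, and both views agree with each other and with the given height. Now a nearer look with the wrist camera.

```bash
cat >> h.py <<'E'
def R(psi): return np.array([[np.cos(psi),np.sin(psi),0],[np.sin(psi),-np.cos(psi),0],[0,0,-1.]])
def look(name):
    s=sensors.read_state(); p,d=optics.grab_frame("wrist"); C=cam("wrist",s)
    cv2.imwrite(f"pics/{name}.png",p[:,:,::-1]); np.savez(name+".npz",p=p,d=d,K=C[0],R=C[1],t=C[2]); return p,d,C
E
python3 - <<'E'
from h import *
ctrl.move_ptp([584,100,300],R(np.pi/2)); ctrl.hold(.3)
p,d,C=look("w1"); s=sensors.read_state(); print(s["t"],s["q"].round(2),s["eef_pos"])
P=cloud(C,d); m=red(p)&(np.hypot(P[...,0]-584,P[...,1]-110)<50); q=P[m&(d>0)]
t=q[q[:,2]>130]; print(len(t),((t.max(0)+t.min(0))/2).round(1),np.median(t,0).round(1),t.max(0)-t.min(0))
r=P[(d>0)&(np.abs(P[...,0]-584)<45)&(P[...,2]>45)&(P[...,2]<100)]
# post tube axis: ridge points south of V rest
for y0 in range(-110,260,10):
    a=r[np.abs(r[:,1]-y0)<5]
    if len(a)>5: print(y0,len(a),a[:,0].min().round(1),a[:,0].max().round(1),np.percentile(a[:,2],95).round(1))
E
```

```text
3.1667 [ 0.02  0.19  1.39 -0.    1.56  0.02] [584.0364307   99.71483688 299.97074476]
1303 [583.4 111.4 134.8] [582.4 114.  137. ] [40.62478999 41.16816503  9.14086679]
-110 134 573.0 617.9 93.0
-100 315 573.1 616.4 97.0
-90 471 572.0 616.3 92.3
-80 187 580.1 616.3 89.7
-70 160 580.1 606.9 77.1
-60 165 578.9 605.4 77.0
-50 174 579.0 605.3 77.0
-40 168 577.9 605.3 77.0
-30 174 577.9 603.8 77.0
-20 184 576.8 603.8 76.9
-10 184 576.9 602.4 76.8
0 190 575.7 602.3 77.0
10 192 575.9 602.3 76.9
20 194 574.7 600.9 76.8
30 207 573.8 601.0 76.6
40 202 573.9 599.6 76.6
50 207 572.8 599.5 76.6
60 222 573.0 599.6 76.9
70 196 571.9 598.2 76.6
80 70 552.1 613.1 97.5
90 226 551.2 617.2 99.7
100 195 550.5 616.1 99.0
110 219 549.7 615.7 98.2
120 324 549.2 615.4 98.0
130 586 549.4 614.2 99.6
140 768 548.6 614.0 97.6
150 619 548.0 613.7 97.6
160 337 566.8 612.5 90.1
170 264 566.0 593.4 76.7
180 298 565.2 592.3 76.7
190 70 565.3 592.3 76.4
210 154 568.7 586.3 71.9
220 131 568.8 585.3 71.6
230 116 571.8 581.5 68.7
240 211 565.2 586.3 73.5
250 950 549.9 599.9 91.6
```

View pics/w1.png

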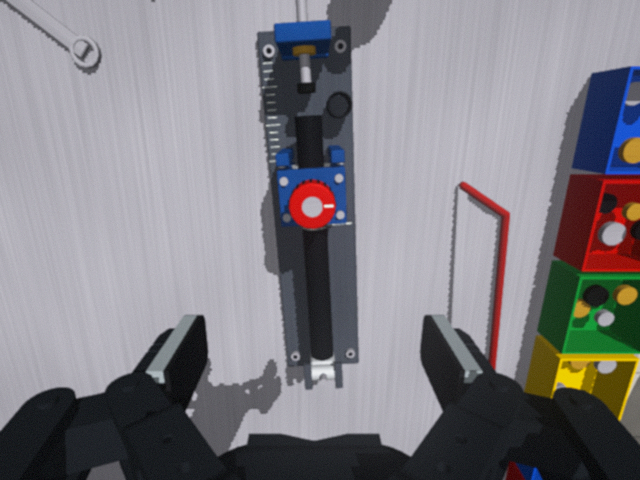

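The wrist view shows the knob at (312,206) with a white pointer mark at (330,206). The foot is at about (309,117), the bumper face at about (306,92), and the offcut beside it at (339,104). The saddle head is at (322,370). The jig is yawed about 0.059 rad. Next I measure the gap and the knob centre precisely.

```bash
python3 - <<'E'
from h import *
f=np.load("w1.npz");p,d=f["p"],f["d"];C=(f["K"],f["R"],f["t"]);P=cloud(C,d)
th=0.059;ey=np.array([-np.sin(th),np.cos(th)]);ex=np.array([np.cos(th),np.sin(th)])
k=np.array([583.2,111]);L=P[...,:2]-k;X=L@ex;Y=L@ey
# profile of top height on the axis
m=(d>0)&(np.abs(X)<4)
for y in range(40,140,2):
    a=P[m&(np.abs(Y-y)<1.5)][:,2]
    if len(a): print(y,len(a),np.percentile(a,[10,90]).round(0),end="; ")
# tube centre offset
b=(d>0)&(P[...,2]>62)&(P[...,2]<80)&(np.abs(X)<25)
print()
for lo,hi in ((-150,-120),(-90,-40),(48,62)):
    q=X[b&(Y>lo)&(Y<hi)];print(lo,hi,np.percentile(q,[1,99]).round(1))
# knob circle by ray at z=136
mk=(red(p)).astype(np.uint8);c=max(cv2.findContours(mk[:,230:400],cv2.RETR_EXTERNAL,cv2.CHAIN_APPROX_NONE,offset=(230,0))[0],key=cv2.contourArea)
w=ray(C,c[:,0,:].astype(float),134)[:,:2].astype(np.float32);print(cv2.minEnclosingCircle(w),cv2.fitEllipse(w))
# mark
h=cv2.cvtColor(p,cv2.COLOR_RGB2HSV);u=np.argwhere((h[...,1]<90)&(h[...,2]>170)&(np.hypot(*(np.mgrid[:480,:640]-np.array([206,312])[:,None,None]))<24))[:,::-1]
print(ray(C,u.mean(0),136),len(u),u.min(0),u.max(0))
print([ (r,p[r,int(309-(117-r)*.12)].tolist()) for r in range(84,122,2)])
E
```

```text
40 26 [75. 77.]; 42 25 [75. 77.]; 44 27 [75. 77.]; 46 27 [75. 77.]; 48 27 [75. 76.]; 50 26 [74. 76.]; 52 24 [75. 77.]; 54 24 [75. 77.]; 56 24 [75. 77.]; 58 25 [75. 77.]; 60 27 [75. 77.]; 62 28 [74. 77.]; 64 29 [74. 77.]; 66 28 [75. 77.]; 68 24 [74. 77.]; 70 24 [74. 77.]; 72 26 [75. 76.]; 74 28 [75. 77.]; 76 19 [74. 77.]; 78 10 [11. 13.]; 80 19 [12. 14.]; 82 20 [12. 14.]; 84 21 [11. 14.]; 86 23 [12. 14.]; 88 23 [12. 14.]; 90 21 [12. 14.]; 92 21 [12. 13.]; 94 18 [12. 13.]; 96 20 [12. 13.]; 98 49 [12. 71.]; 100 37 [13. 72.]; 102 25 [71. 72.]; 104 31 [70. 72.]; 106 23 [67. 72.]; 108 23 [66. 68.]; 110 29 [65. 68.]; 112 28 [66. 68.]; 114 28 [66. 68.]; 116 30 [66. 68.]; 118 25 [66. 69.]; 120 28 [66. 69.]; 122 28 [66. 68.]; 124 31 [66. 68.]; 126 33 [66. 69.]; 128 32 [66. 69.]; 130 30 [66. 69.]; 132 39 [67. 74.]; 134 34 [72. 74.]; 136 35 [73. 77.]; 138 68 [73. 91.]; 
-150 -120 [-13.8  12.6]
-90 -40 [-13.5  12.8]
48 62 [-13.2  13.2]
((583.36474609375, 111.42567443847656), 21.851207733154297) ((583.1591186523438, 111.19105529785156), (40.128143310546875, 42.53500747680664), 174.7778778076172)
[[584.35367553 110.34082784 136.        ]] 351 [302 197] [333 216]
[(84, [25, 26, 27]), (86, [25, 27, 29]), (88, [21, 21, 22]), (90, [23, 25, 26]), (92, [21, 20, 23]), (94, [38, 39, 45]), (96, [41, 46, 53]), (98, [43, 46, 50]), (100, [42, 44, 49]), (102, [48, 49, 57]), (104, [52, 54, 61]), (106, [61, 66, 77]), (108, [73, 77, 86]), (110, [81, 84, 93]), (112, [77, 82, 91]), (114, [76, 78, 86]), (116, [41, 41, 47]), (118, [31, 30, 34]), (120, [36, 35, 38])]
```

The foot is at about y=77 and the bumper face at about y=98.5, so the gap is about 22 mm. The knob centre is (583.2, 111.1). Now I grip and start the twist.

```bash
cat >> h.py <<'E'
TH=0.059; K0=np.array([583.2,111.1])
def knob(psi,z): return [K0[0],K0[1],z],R(psi)
def st(tag):
    s=sensors.read_state(); psi=np.arctan2(s["eef_rot"][1,0],s["eef_rot"][0,0])
    print(tag,"t%.2f"%s["t"],"psi%.3f"%psi,"F",s["force"].round(1),"Mz%.2f"%s["wrist_torque"][2],"w%.1f"%s["grip_width"],"g%.0f"%s["grasp_force"],s["eef_pos"].round(1)); return s
E
python3 - <<'E'
from h import *
ctrl.gripper_to(66)
ctrl.move_ptp(*knob(0.9,185)); st("above")
ctrl.move_l(knob(0.9,130)[0],vel=80); st("at")
ctrl.gripper_to(30,110); ctrl.hold(.2); st("grip")
for i in range(1,5):
    a=0.1*i; p,r=knob(0.9+a,130+2*a); ctrl.move_l(p,r); st(f"tw{a:.1f}")
E
```

```text
above t4.20 psi0.902 F [ 0.4 -1.  -0.9] Mz0.02 w66.1 g0 [583.8 111.1 185.7]
at t5.03 psi0.900 F [-0.1 -0.2 -0.6] Mz0.01 w66.0 g0 [583.6 111.1 130.2]
grip t5.67 psi0.900 F [-0.1 -0.1 -1.1] Mz0.03 w30.3 g0 [583.2 111.1 130. ]
tw0.1 t5.92 psi0.998 F [-0.  -0.6  0.5] Mz-0.00 w30.1 g0 [583.2 111.1 130.2]
tw0.2 t6.17 psi1.096 F [ 0.8  0.  -0.6] Mz-0.05 w29.8 g0 [583.2 111.1 130.4]
tw0.3 t6.42 psi1.196 F [-0.4 -0.1  0.8] Mz-0.03 w29.9 g0 [583.2 111.1 130.6]
tw0.4 t6.67 psi1.295 F [-0.2 -0.4  0.4] Mz-0.01 w30.1 g0 [583.2 111.1 130.8]
```

The fingers closed to 30 mm with no contact, so they missed the knob or their geometry is not what I assumed. I check with a picture.

```bash
python3 - <<'E'
from h import *
p,d,C=look("w2")
p2,_=optics.grab_frame("scene"); z=cv2.resize(p2[190:340,240:440],None,fx=2.4,fy=2.4)
out=np.zeros((480,640+0,3),np.uint8); cv2.imwrite("pics/s2.png",np.hstack([cv2.resize(p,(400,300)),cv2.resize(z,(400,300))])[:,:,::-1])
E
```

```text
(no output)
```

View pics/s2.png

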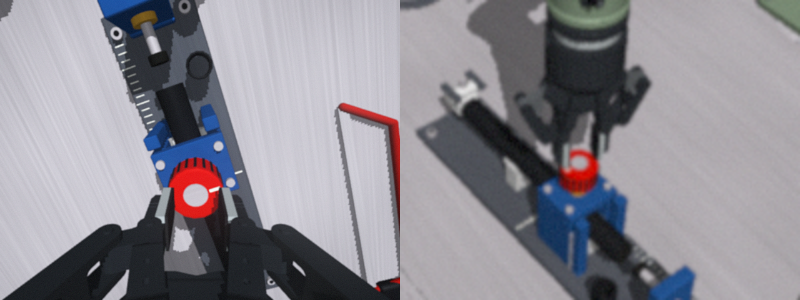

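The picture shows the pads flanking the knob, but apparently behind or above it. I check the depths of the knob and pads in the tool frame.

```bash
python3 - <<'E'
from h import *
f=np.load("w2.npz");p,d=f["p"],f["d"];C=(f["K"],f["R"],f["t"]);P=cloud(C,d)
m=red(p)&(d>0);m[:, :230]=0;m[:,400:]=0
q=P[m];print("red",len(q),np.percentile(q,[2,50,98],axis=0).round(1).tolist(), np.median(d[m]))
s=sensors.read_state();T=(P-s["eef_pos"])@s["eef_rot"]
# everything near tool: tool-frame points z -40..40, |x|<40, |y|<60, not red
for z in range(-50,40,6):
    for sgn in (-1,1):
        k=(d>0)&~red(p)&(np.abs(T[...,2]-z)<3)&(np.abs(T[...,0])<40)&(sgn*T[...,1]>5)&(sgn*T[...,1]<70)
        a=T[k]
        if len(a): print(z,sgn,len(a),np.percentile(a[:,0],[2,98]).round(0),np.percentile(a[:,1],[2,98]).round(0))
big=p[200:440,180:460]; cv2.imwrite("pics/w2c.png",cv2.resize(big,(700,600))[:,:,::-1])
E
```

```text
red 4719 [[567.3, 92.5, 117.9], [584.8, 119.2, 136.9], [602.0, 131.3, 138.3]] 168.1105
-50 -1 611 [-10.  13.] [-21. -14.]
-50 1 593 [-9. 13.] [15. 22.]
-44 -1 428 [-8. 13.] [-28. -14.]
-44 1 444 [-8. 13.] [15. 29.]
-38 -1 387 [-7. 13.] [-28. -14.]
-38 1 387 [-7. 12.] [15. 29.]
-32 -1 359 [-9. 13.] [-28. -14.]
-32 1 350 [-9. 12.] [15. 29.]
-26 -1 302 [-7. 13.] [-28. -14.]
-26 1 300 [-7. 12.] [15. 29.]
-20 -1 139 [-9. 13.] [-26. -14.]
-20 1 154 [-9. 12.] [15. 26.]
-14 -1 4 [-8. -5.] [-15. -14.]
-14 1 11 [-8.  9.] [15. 16.]
-8 -1 206 [-8.  6.] [-9. -5.]
-8 1 333 [-7.  6.] [ 5. 16.]
-2 -1 56 [ 5. 20.] [-20.  -6.]
-2 1 42 [ 3. 20.] [ 6. 20.]
4 -1 63 [ 2. 20.] [-21.  -6.]
4 1 56 [ 7. 20.] [ 5. 20.]
10 -1 60 [ 6. 20.] [-20.  -6.]
10 1 49 [ 7. 20.] [ 6. 20.]
16 -1 43 [ 6. 20.] [-20.  -6.]
16 1 37 [ 7. 20.] [ 5. 19.]
28 -1 81 [ 5. 11.] [-34. -27.]
28 1 175 [-12.  28.] [16. 34.]
34 -1 2647 [-11.  32.] [-42.  -6.]
34 1 2705 [-15.  38.] [ 6. 37.]
```

View pics/w2c.png

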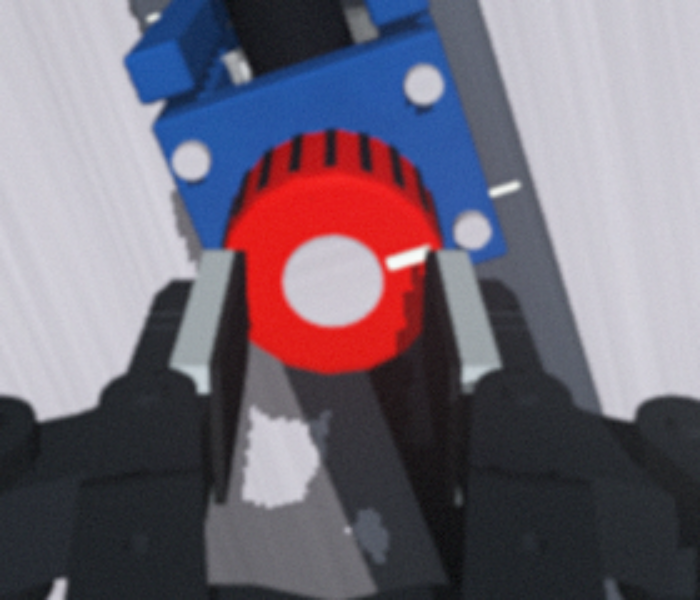

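The pads end at about tool z = -17, not +25, so the fingers are about 40 mm short of the stated geometry and closed above the knob. The pointer mark shows the knob has not turned. I open, go down 40 mm under guard, and grip again.

```bash
python3 - <<'E'
from h import *
ctrl.gripper_to(64)
print(ctrl.move_l(knob(1.3,90)[0],R(1.3),vel=60,threshold=8)); st("at")
ctrl.gripper_to(36,40); ctrl.hold(.2); s=st("grip")
if s["grip_width"]>38:
    ctrl.gripper_to(36,110); ctrl.hold(.2); st("firm")
look("w3"); f=np.load("w3.npz");p,d=f["p"],f["d"];P=cloud((f["K"],f["R"],f["t"]),d)
T=(P-s["eef_pos"])@s["eef_rot"]
for sg in (-1,1):
    a=T[(d>0)&(np.abs(T[...,0])<16)&(sg*T[...,1]>18)&(sg*T[...,1]<45)&(T[...,2]>-40)&(T[...,2]<8)]
    print(sg,len(a),np.percentile(a,[2,98],axis=0).round(1).tolist() if len(a) else 0)
E
```

```text
False
at t8.03 psi1.300 F [ 0.7 -1.  -0.1] Mz0.02 w63.8 g0 [583.5 111.1  90.2]
grip t8.56 psi1.300 F [-3.8 -0.2  6.1] Mz-0.00 w41.1 g41 [583.  111.4  90.9]
firm t8.97 psi1.300 F [-4.9 -0.1  7.4] Mz-0.06 w39.6 g110 [583.  111.3  91.2]
-1 2084 [[1.1, -37.8, -39.4], [15.7, -18.5, -4.7]]
1 1748 [[0.5, 18.6, -39.1], [15.4, 33.5, -4.8]]
```

Now it grips firmly (41 mm, 110 N). I twist.

```bash
cat >> h.py <<'E'
def markang(name):
    "angle of knob's white mark in world, from wrist view"
    p,d,C=look(name); h=cv2.cvtColor(p,cv2.COLOR_RGB2HSV)
    w=((h[...,1]<90)&(h[...,2]>150)).astype(np.uint8)
    v,u=np.nonzero(w); X=ray(C,np.c_[u,v],136+2)[:,:2]-K0; r=np.hypot(*X.T); k=(r>11.5)&(r<19)
    a=np.arctan2(X[k,1],X[k,0]); 
    hist=np.histogram(a,36,(-np.pi,np.pi))[0]; print("mark px",k.sum(),"ang",np.angle(np.exp(1j*a).mean()).round(3) if k.sum() else None, "max bin",hist.argmax()*10-175)
E
python3 - <<'E'
from h import *
markang("m0")
for a in (.1,.2,.3,.4,.5):
    p,r=knob(1.3+a,90.8+2*a); ctrl.move_l(p,r); st(f"tw{a:.1f}")
markang("m1")
E
```

```text
mark px 141 ang 0.046 max bin 5
tw0.1 t9.32 psi1.398 F [-3.5  0.6  5. ] Mz0.13 w39.7 g111 [582.8 111.4  91.4]
tw0.2 t9.57 psi1.497 F [-5.   0.7  5.5] Mz0.16 w39.9 g111 [582.7 111.4  91.4]
tw0.3 t9.82 psi1.597 F [-5.6  1.5  4.8] Mz0.22 w39.4 g111 [582.5 111.4  91.5]
tw0.4 t10.07 psi1.697 F [-5.3  1.3  5.4] Mz0.27 w39.6 g111 [582.4 111.4  91.6]
tw0.5 t10.32 psi1.797 F [-5.7  1.   4.7] Mz0.18 w39.6 g111 [582.2 111.4  91.8]
mark px 127 ang 0.512 max bin 25
```

The knob follows (the mark moved 0.47 rad for a 0.5 rad turn). I continue backing off.

```bash
python3 - <<'E'
from h import *
for a in (.7,.9,1.1,1.3,1.5):
    p,r=knob(1.3+a,90.8+2*a); ctrl.move_l(p,r)
st("tw1.5"); ctrl.hold(.3); markang("m2")
ctrl.gripper_to(66); ctrl.hold(.2); st("open")
p,_=knob(2.8,200); ctrl.move_l(p,vel=150); markang("m3")
ctrl.move_ptp([584,100,300],R(np.pi/2)); ctrl.hold(.3); look("w4"); markang("w4"); st("look")
f=np.load("w4.npz");d=f["d"];P=cloud((f["K"],f["R"],f["t"]),d)
th=TH;L=P[...,:2]-K0;X=L@[np.cos(th),np.sin(th)];Y=L@[-np.sin(th),np.cos(th)];m=(d>0)&(np.abs(X)<4)
a=Y[m&(P[...,2]>70)&(Y>50)&(Y<90)];b=Y[m&(P[...,2]>62)&(Y>85)&(Y<130)];print("foot",np.percentile(a,99),"bumper",np.percentile(b,1))
E
```

```text
tw1.5 t12.12 psi2.797 F [-8.1 -1.3  6.1] Mz0.04 w39.5 g111 [581.1 110.5  93.6]
mark px 122 ang 1.449 max bin 85
open t13.05 psi2.800 F [ 0.9  0.5 -0.8] Mz0.00 w66.5 g0 [583.4 111.1  93.8]
mark px 48 ang 1.495 max bin 85
mark px 20 ang 1.571 max bin 95
look t15.47 psi1.571 F [ 0.5 -0.1 -0.3] Mz-0.00 w65.7 g0 [583.9 100.  299.8]
foot 75.83508831153837 bumper 97.47980086050745
```

The knob is backed off about 1.43 rad and the foot is still at about 76 (bumper face at about 97.5). Now I grip the tube at its origin, lightly, with tips at z≈45 using the measured finger geometry.

```bash
cat >> h.py <<'E'
ey=np.array([-np.sin(TH),np.cos(TH)]); ex=np.array([np.cos(TH),np.sin(TH)])
RP=R(np.pi/2+TH)
def pp(y,z,x=-.5): return [*(K0+y*ey+x*ex),z]
def favg(n=6):
    F=[]
    for _ in range(n): F.append(sensors.read_state()["force"]); ctrl.hold(.02)
    F=np.mean(F,0); return np.array([F[:2]@ex,F[:2]@ey,F[2]]).round(2)
E
python3 - <<'E'
from h import *
ctrl.move_ptp(pp(-174,120),RP); 
print(ctrl.move_l(pp(-174,28),vel=90,threshold=8)); st("down"); print(favg())
ctrl.gripper_to(22,25); ctrl.hold(.2); st("grip"); print(favg())
look("w5"); p2,_=optics.grab_frame("scene")
cv2.imwrite("pics/s5.png",np.hstack([cv2.resize(np.load("w5.npz")["p"],(400,300)),cv2.resize(p2[170:380,200:420],(400,300))])[:,:,::-1])
E
```

```text
False
down t17.61 psi1.630 F [-0.4  0.1 -0.2] Mz-0.01 w65.8 g0 [593.8 -62.8  28.8]
[ 0.02 -0.21  0.07]
grip t18.34 psi1.630 F [-2.6 -0.5  1.7] Mz0.19 w26.4 g25 [592.7 -62.8  28.1]
[-2.31 -0.89  2.58]
```

View pics/s5.png

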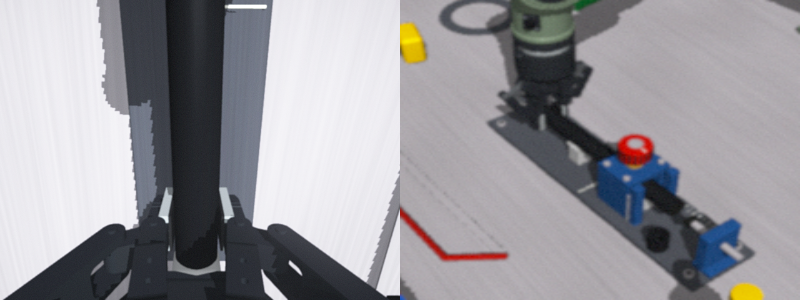

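The tube sits between the pads (width 26.4 mm, 25 N), with the head at about (195,268) in the left panel clear of the fingers. I shift sideways about 1 mm to null the lateral force, then slide.

```bash
python3 - <<'E'
from h import *
ctrl.move_l(pp(-174,27.5,-1.5),vel=20); ctrl.hold(.1); print(favg())
ctrl.move_l(pp(-168,27.5,-1.5),vel=20,threshold=10); print(-168,favg())
ctrl.move_l(pp(-158,27.5,-1.5),vel=20,threshold=10); print(-158,favg())
for y in range(-157,-149):
    hit=ctrl.move_l(pp(y,27.5,-1.5),vel=20,threshold=8); f=favg(); s=sensors.read_state()
    print(y,hit,f,((s["eef_pos"][:2]-K0)@ey).round(2))
    if hit or f[1]<-7: break
st("end")
E
```

```text
[-0.3  -0.65  3.17]
-168 [-0.41 -4.78  3.87]
-158 [-1.15 -5.94  4.63]
-157 False [-1.28 -6.2   4.99] -159.04
-156 False [-1.53 -6.86  4.41] -158.14
-155 False [-1.36 -6.91  4.51] -157.18
-154 False [-1.19 -6.9   4.43] -156.2
-153 False [-1.74 -6.58  4.99] -155.19
-152 False [-1.2  -6.73  4.73] -154.25
-151 False [-1.67 -6.9   4.83] -153.28
-150 False [-1.33 -7.47  4.68] -152.32
end t23.09 psi1.630 F [-1.  -7.3  5.4] Mz0.03 w26.5 g25 [591.3 -41.   28.3]
```

The drag is about 7 N with Fz at 4.7 N, so the tool is pressing the post down. I raise it about 1.5 mm to unload and carry on.

```bash
python3 - <<'E'
from h import *
ctrl.move_l(pp(-150,29.5,-2),vel=20); ctrl.hold(.1); f=favg(); print(f)
z=29.5+max(0,f[2])*.4
for y in (-149.5,-149,-148.5,-148,-147.5,-147,-146.5,-146):
    hit=ctrl.move_l(pp(y,z,-2),vel=15,threshold=6); f=favg(); s=sensors.read_state()
    print(y,hit,f,((s["eef_pos"][:2]-K0)@ey).round(2))
    if hit or f[1]<-9: break
st("end")
p,d=optics.grab_frame("top"); cv2.imwrite("pics/t6.png",cv2.resize(p[185:245,190:390],None,fx=4,fy=4,interpolation=cv2.INTER_CUBIC)[:,:,::-1])
E
```

```text
[ 1.55 -3.85 -0.84]
-149.5 False [ 2.22 -4.28 -1.71] -149.52
-149 False [ 1.96 -4.74 -1.51] -149.08
-148.5 False [ 2.   -4.53 -1.08] -148.65
-148 False [ 1.88 -4.95 -1.14] -148.24
-147.5 False [ 2.18 -5.17 -0.77] -147.81
-147 False [ 1.82 -5.7  -1.19] -147.43
-146.5 False [ 1.83 -5.56 -1.22] -147.01
-146 False [ 2.11 -5.99 -1.33] -146.65
end t26.34 psi1.630 F [ 1.9 -6.  -0.9] Mz-0.23 w26.2 g25 [589.9 -35.4  29.6]
```

The force is rising at about 0.75 N/mm over the last 3 mm, which matches the bumper spring, so the post bears on it. I hold, release, and check from above.

```bash
python3 - <<'E'
from h import *
ctrl.hold(.3); ctrl.gripper_to(60); ctrl.hold(.2); s=sensors.read_state(); ctrl.move_l([s["eef_pos"][0],s["eef_pos"][1],170],vel=150)
ctrl.move_ptp([584,100,300],R(np.pi/2)); ctrl.hold(.2); st("look"); p,d,C=look("w7"); markang("w7")
P=cloud(C,d);L=P[...,:2]-K0;X=L@ex;Y=L@ey;m=(d>0)&(np.abs(X)<4)
for y in range(70,130,2):
    a=P[m&(np.abs(Y-y)<1.5)][:,2]
    if len(a): print(y,np.percentile(a,[10,90]).round(0),end="; ")
b=(d>0)&(P[...,2]>62)&(P[...,2]<80)&(np.abs(X)<25)
for lo,hi in ((-120,-90),(-80,-40),(50,64),(66,90)):
    q=X[b&(Y>lo)&(Y<hi)];print(lo,hi,np.percentile(q,[1,99]).round(1))
cv2.imwrite("pics/w7c.png",cv2.resize(p[20:240,230:390],(580,800)[::1] if 0 else (436,600),interpolation=cv2.INTER_CUBIC)[:,:,::-1])
E
```

```text
look t29.38 psi1.569 F [ 0.1  0.  -0.6] Mz0.03 w60.1 g0 [583.3  98.6 297.6]
mark px 20 ang 1.569 max bin 95
70 [76. 78.]; 72 [76. 78.]; 74 [76. 78.]; 76 [76. 78.]; 78 [76. 78.]; 80 [76. 78.]; 82 [76. 78.]; 84 [76. 78.]; 86 [76. 78.]; 88 [76. 78.]; 90 [76. 78.]; 92 [76. 78.]; 94 [76. 78.]; 96 [76. 79.]; 98 [76. 78.]; 100 [71. 77.]; 102 [70. 72.]; 104 [70. 72.]; 106 [70. 72.]; 108 [67. 72.]; 110 [66. 69.]; 112 [66. 68.]; 114 [66. 68.]; 116 [66. 68.]; 118 [66. 68.]; 120 [66. 69.]; 122 [65. 69.]; 124 [66. 68.]; 126 [66. 69.]; 128 [66. 69.]; -120 -90 [-13.7  12.7]
-80 -40 [-13.6  12.7]
50 64 [-13.8  12.6]
66 90 [-13.8  12.5]
```

View pics/w7c.png

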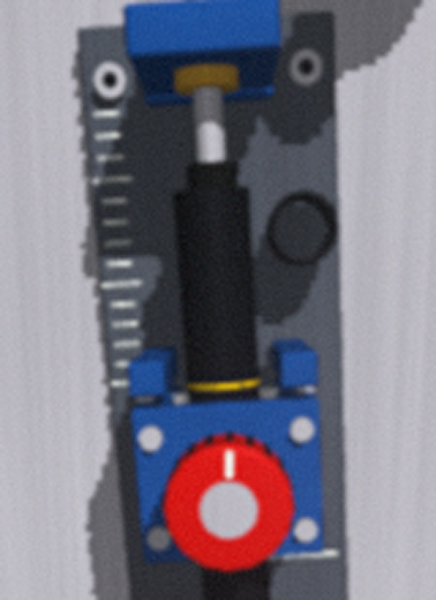

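The view shows the foot against the bumper at about (212,185) in the crop, compressed about 2.5 mm, with the post in line. The mark now points along +y, so the knob is at about 1.45. I regrip the knob and nip it back clockwise, watching the torque and mark.

```bash
cat >> h.py <<'E'
KC=K0+np.array([-1.0,0])
def kn(psi,z): return [*KC,z],R(psi)
E
python3 - <<'E'
from h import *
ctrl.gripper_to(66)
ctrl.move_ptp(*kn(2.8,190)); ctrl.move_l(kn(2.8,93.8)[0],vel=80,threshold=8); st("at")
ctrl.gripper_to(34,110); ctrl.hold(.2); st("grip"); markang("n0")
for a in (.2,.4,.6,.8,.9,1.0,1.1):
    p,r=kn(2.8-a,93.8-2*a); ctrl.move_l(p,r); s=st(f"-{a:.1f}")
markang("n1")
E
```

```text
at t32.17 psi2.800 F [-0.4 -1.  -0.1] Mz-0.03 w66.0 g0 [582.9 111.1  94.6]
grip t32.73 psi2.800 F [-3.6 -3.7  5.9] Mz0.07 w39.4 g110 [582.3 110.   95.3]
mark px 121 ang 1.454 max bin 85
-0.2 t33.13 psi2.600 F [-3.5 -3.7  5.6] Mz-0.11 w39.7 g110 [582.3 110.   94.9]
-0.4 t33.48 psi2.400 F [-2.7 -2.9  6.3] Mz-0.10 w39.9 g110 [582.3 110.1  94.5]
-0.6 t33.83 psi2.200 F [-3.1 -2.7  6.2] Mz-0.12 w39.9 g110 [582.4 110.   94.1]
-0.8 t34.18 psi1.999 F [-2.5 -3.2  6.8] Mz-0.24 w39.6 g110 [582.4 110.1  93.9]
-0.9 t34.43 psi1.899 F [-3.4 -3.2  6.8] Mz-0.23 w39.2 g110 [582.4 110.1  93.7]
-1.0 t34.68 psi1.800 F [-2.9 -3.2  7.3] Mz-0.11 w39.7 g110 [582.5 110.1  93.7]
-1.1 t34.93 psi1.700 F [-4.5 -2.   7.4] Mz-0.07 w39.7 g110 [582.5 110.1  93.5]
mark px 131 ang 0.413 max bin 25
```

```bash
python3 - <<'E'
from h import *
for a in (1.2,1.3,1.38):
    p,r=kn(2.8-a,93.8-2*a); ctrl.move_l(p,r); s=st(f"-{a:.2f}")
ctrl.hold(.3); markang("n2")
E
```

```text
-1.20 t35.23 psi1.600 F [-3.1 -2.8  7.8] Mz0.06 w39.8 g110 [582.5 110.1  93.4]
-1.30 t35.48 psi1.501 F [-4.3 -3.1  8.1] Mz0.18 w39.7 g110 [582.5 110.1  93.3]
-1.38 t35.73 psi1.421 F [-3.8 -3.7  9.3] Mz0.14 w39.8 g110 [582.5 110.1  93.2]
mark px 136 ang 0.153 max bin 5
```

The mark is at 0.153 against 0.046 initially, so the knob is at about 0.11 rad, or roughly 42 N: firm, with margin from crushing. I release, lift and check.

```bash
python3 - <<'E'
from h import *
ctrl.gripper_to(66); ctrl.hold(.2); s=st("open"); e=s["eef_pos"]; ctrl.move_l([e[0],e[1],200],vel=150); markang("n3")
ctrl.move_ptp([584,100,300],R(np.pi/2)); ctrl.hold(.3); st("look"); p,d,C=look("w8"); markang("w8b")
f=np.load("w1.npz")
P=cloud(C,d);L=P[...,:2]-K0;X=L@ex;Y=L@ey;m=(d>0)&(np.abs(X)<4)
for y in range(92,116,2):
    a=P[m&(np.abs(Y-y)<1.5)][:,2]
    if len(a): print(y,np.percentile(a,[10,90]).round(0),end="; ")
cv2.imwrite("pics/w8c.png",cv2.resize(p[20:240,230:390],(436,600),interpolation=cv2.INTER_CUBIC)[:,:,::-1])
E
```

```text
open t36.66 psi1.420 F [-0.4  0.8  1.1] Mz-0.03 w65.9 g0 [582.2 111.2  90.9]
mark px 46 ang 0.147 max bin 5
look t38.37 psi1.571 F [ 0.6 -0.4  0.2] Mz-0.02 w66.1 g0 [583.1 100.1 297.9]
mark px 24 ang 0.139 max bin 5
92 [75. 77.]; 94 [75. 77.]; 96 [76. 78.]; 98 [75. 77.]; 100 [70. 77.]; 102 [70. 72.]; 104 [70. 72.]; 106 [70. 72.]; 108 [66. 72.]; 110 [66. 68.]; 112 [66. 69.]; 114 [66. 68.];
```

View pics/w8c.png

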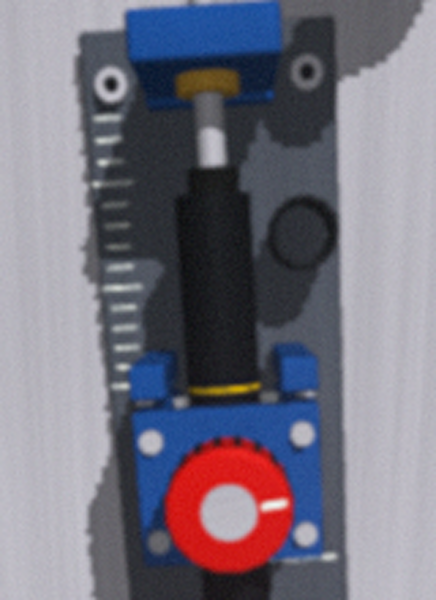

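The mark is at (273,506) in the crop, nearly back to its original angle. The foot still meets the bumper at (213,195), the post is in line, and the offcut has not moved. I hand the job in.

```bash
python3 -c "
from plant import ctrl
print(ctrl.finish_job())"
```

```text
the job is handed in; nothing more can be done
None
```

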